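# Set the light-source dial by counting clicks

### The job

The scale on the light source's black dial has worn off: first turn the dial anticlockwise until you feel it come up against its end stop, without forcing it, then turn it clockwise exactly four clicks and leave it resting in the fourth click. With the dial set, press the green button down to start the lamp and let go of everything, leaving the jar, the cup and the eyepiece on the table as they stand.

Things in the scene. Friction and masses are not known exactly. Their poses are not given: they have to be found in the camera images.
- console: white light-source box fixed on the table, 180 mm (its x) by 260 mm (its y), flat top 70 mm above the table; origin at the centre of its underside. The dial's axis stands at x 0, y -50 mm and the green button at x 0, y +65 mm in its frame.
- dial_grip (a point): grip point of the round black ribbed dial on the box's top, on its upright axis, 97 mm above the table; fixed to the box, does not turn. The dial is 56 mm across and its ribbed part stands from 75 to 113 mm above the table, over a flat metal collar (74 mm diameter, top at 74 mm); gripped across its diameter at any yaw. No marks. Starts two to four clicks up from the stop; eight clicks in all.
- dial_foot (a point): on the dial's axis at its underside, 75 mm above the table. Towards each click the dial resists with a moment that peaks at 0.1 to 0.5 N m within 7 degrees, then drops suddenly and becomes a forward push of 0.15 to 0.5 N m that fades as it settles in the click; between, it turns freely (0.02 N m). Clicks are unevenly spaced, 15 to 23 degrees apart; the first one snaps about 17 degrees clockwise of the stop.
- end_stop: rubber-buffered stop hidden in the box, 40 mm from the dial's axis (its origin is on the axis), met by a lug of the dial at the anticlockwise end. There the moment rises steadily, about 3 N m per radian, with no drop. 0.6 N m reached by a steady rise is a sure sign of the stop (a click may touch it for an instant); more than 24 N at the lug (about 0.95 N m) damages it.
- blade_mark (a point): centre of the small aperture blade that the dial moves inside the box, along the box's +x as the dial turns clockwise: less than 2 mm over the dial's whole travel, too fine for its measured position to tell clicks apart.
- blade_zero (a point): point fixed inside the box, with the box's axes, where the blade's centre stands when the dial just touches its stop.
- start_button (a joint): travel of the green push button, diameter 28 mm: 0 up, 0.006 m fully down, springs back; fully down takes 5 N.
- start_button_top (a point): centre of the green button's top face; moves down with it.
- jar: loose glass jar with steel cap, diameter 60 mm, 85 mm high, standing 200 to 230 mm from the box's centre towards its +y side; origin at the centre of its underside.
- cup: loose steel cup, diameter 66 mm, 75 mm high, standing 205 to 235 mm from the box's centre towards its -y side; origin at the centre of its underside.
- eyepiece: loose black eyepiece stood on end, diameter 52 mm at the foot, 78 mm high, standing 150 to 190 mm from the box's centre on its far (+x) side; origin at the centre of its underside.
Things that resemble listed ones, but are neither listed nor needed, are in the scene too. What is shaped like the jar but pink or purple is not meant.

How it is judged:
By the outcome, as a careful person would: the job done as asked, in the order asked, and still so for the second after the job is handed in, with the robot touching nothing.
It also fails if it takes over 72 s, if anything falls off the work surface, if the arm or the gripper's body presses on something with over 40 N, if the wrist force passes 120 N, or if a joint passes its speed limit or range.

### The arm

A 6-joint arm with a two-finger parallel gripper is mounted at the origin on the work surface. World frame = base frame: x ahead of the robot, y to its left, z up, the work surface at z = 0. Lengths are in mm, angles in rad, forces in N, time in s.
With the tool pointing down it reaches from about 275 to 1000 mm from the base axis. Payload 8.4 kg.
Tool frame: the origin (TCP) lies at the centre of the arm's flange, where the gripper is bolted on; the fingertips stand 173 mm ahead of it and the grasp point (between the pads) lies 155 mm ahead of it; z points along the fingers, y is the direction in which the jaws open and shut (so a half turn about z gives the same grasp; the last joint's range is limited). The gripper opens to 85 mm and grips with 20 to 120 N. Pads are 22 mm wide; open, the fingers measure 114 mm over their backs; the gripper's body (76 mm by 85 mm) begins 54 mm behind the grasp point. The pads swing forward as they close: fully open they stand 13 mm farther back than shut.
Start: joints at [-1.2, 0.353, 1.633, -0, 1.155, -0.002], TCP at [227.639, -582.074, 404.681] pointing down, gripper open.
Joint ranges: [-2.63, 2.63], [-0.92, 2.1], [0.06, 2.66], [-1.3, 4.44], [0, 2.69], [-3.02, 3.02]. Speed limits (rad/s): [2.22, 2.22, 2.79, 3.14, 3.14, 3.14].

### API

Orientations are given as [roll, pitch, yaw] about the fixed x, y, z axes, in that order (R = Rz(yaw) Ry(pitch) Rx(roll)).
In Python, from rig import sense, grab_frame, camera_model, sign_off gives the robot as it stands. The module is installed in compiled form; this text tells all that it offers.
- The arm moves only by the tool step_arm, never from a script. Its argument "commands" is a list of rows, each a list of 3 entries, a list of its own where there are three numbers: the shift along the tool's x, y, z in mm, then the turn about the tool's z in rad, then the opening, from 0 (shut) to 1 (fully open). A call has 1 to 20 rows; each row shifts and turns the pose as measured when the row begins, along the tool's axes as they then stand; what a row does not reach is not made up. A row lasts 1/8 s, in which the tool goes at most 62.5 mm and 10.7 degrees, less where a joint would pass 70% of its speed; a pose out of reach is approached as far as the arm can. A call with a gripper value outside its range is refused whole. The fingers move at their own pace and stop on an object; "force" is the grip in N (left out, the last holds). Time passes only in rows, so rows that do not move let the fingers close. It gives the time, the measured TCP pose, the force and the opening at its end, in the units of the state.
- sense(): the state, without advancing time (a new reading comes with each control period).
- grab_frame(name): name is "side" or "top" or "wrist"; returns the picture (480x640x3 uint8, blue, green, red); there is no depth.
- camera_model(name): a dict with "fx", "fy", "cx", "cy" (pixels), "R" (3x3) and "t" (3): a world point X has camera coordinates R X + t. Camera axes: x right, y down, z forward; pixel columns grow to the right and rows downward; lengths in mm; the calibration is good to about 2 mm. A picture is of the moment at which its call begins: read the wrist's pose just before it. camera_model takes no time and is no camera call; for the wrist camera it gives the pose at the moment of the call.
- sign_off(): hands the job in, once; it reports no verdict.
The state is a dict: "clock": time; "qpos": joint angles; "qvel": joint speeds; "joint_efforts": joint torques, N m; "eef_pos": TCP position; "tcp_rot": TCP orientation; "contact_force": force on the tool from outside, world axes, zero at the start; "wrist_torque": the same for the moment, N m; "opening": opening from 0.0 (shut) to 1.0 (fully open).
Only numpy, scipy, OpenCV 4.12 (cv2) and the standard library are available. Lean on these libraries where they do the work, as an engineer would, in place of code of your own. Each camera call takes 0.05 s, during which the arm holds its last target. There are 200 camera calls.

## Working session

There is one attempt and no reset: what is moved stays moved. The work goes in short steps, Python scripts to look and compute and a tool call to move; the robot and the scene stay as the last step left them, time stands still between calls to the robot, and variables do not carry over. Pictures are saved under pics/ and viewed, about 8 in all and at most 12, crops included, and the job is handed in when it is done.

Besides the shell and the picture viewer there is one more tool, called by a JSON object that holds its "api" and its "payload", one argument or row to a line. step_arm: Moves the arm, as the interface text tells. Its arguments: {"type":"object","properties":{"commands":{"type":"array","items":{"type":"array"}},"force":{"type":"number"}},"required":["commands"]}

```bash
mkdir -p pics; python3 - <<'E'
from rig import *
import cv2
for n in ("top","side"):
    cv2.imwrite(f"pics/{n}0.png",grab_frame(n))
print(sense())
print(camera_model("top"))
print(camera_model("side"))
E
```

```text
{'clock': 0.1, 'qpos': array([-1.20038512e+00,  3.53555943e-01,  1.63402870e+00, -4.70061159e-05,
        1.15521896e+00, -2.36621660e-03]), 'qvel': array([-0.00042413, -0.00213145, -0.00117216,  0.00018474, -0.00057934,
        0.00082845]), 'joint_efforts': array([ 9.03835898e-04, -6.06354547e+01, -3.42819464e+01,  9.12028008e-05,
        3.98654229e-03,  1.94205126e-05]), 'eef_pos': array([ 227.56622271, -581.87941148,  404.06425945]), 'tcp_rot': array([-3.14038161e+00,  4.01166269e-05,  3.72796449e-01]), 'contact_force': array([ 0.34987739,  0.09247289, -0.03898246]), 'wrist_torque': array([-0.03817366, -0.02949732, -0.01128083]), 'opening': 0.9977628002808172}
{'fx': 462.4105142283397, 'fy': 462.4105142283397, 'cx': 319.5530624172463, 'cy': 248.083388177648, 'R': array([[ 0.00543579, -0.99933236,  0.03612877],
       [-0.99244936, -0.00981846, -0.12226147],
       [ 0.12253457, -0.03519139, -0.99184013]]), 't': array([ 26.97275719, 612.22124514, 924.26954171])}
{'fx': 518.3053278691843, 'fy': 518.3053278691843, 'cx': 319.0057554354504, 'cy': 236.0071718401771, 'R': array([[-0.78782825, -0.61588028,  0.00425748],
       [-0.47276367,  0.60029543, -0.64508907],
       [ 0.3947419 , -0.51023218, -0.76409552]]), 't': array([485.70783784, 319.1259112 , 870.56557699])}
```

View pics/top0.png

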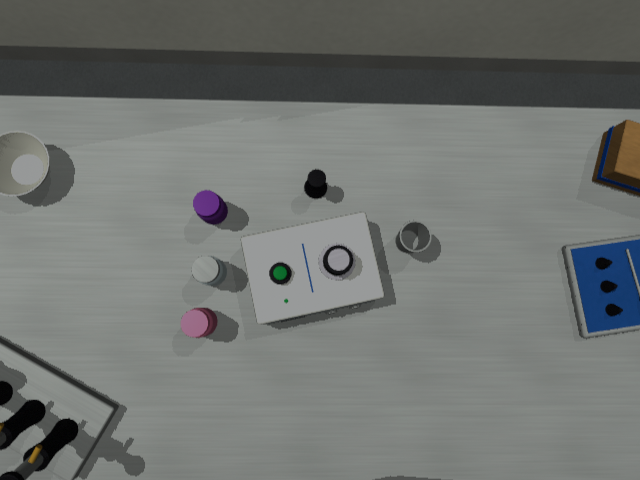

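View pics/side0.png

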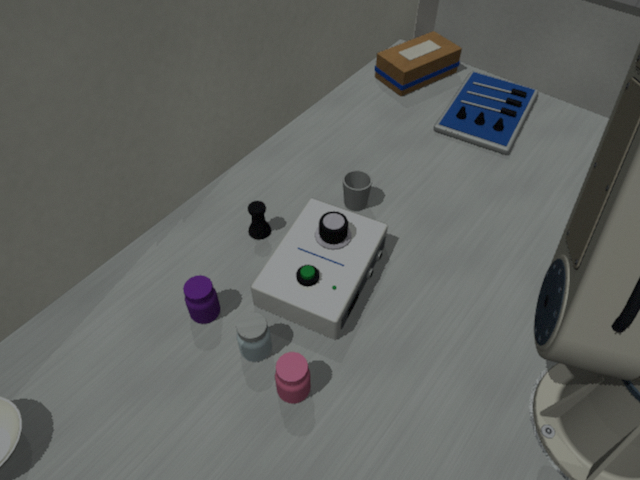

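```bash
cat > h.py <<'E'
import numpy as np
from rig import *
def ray(cm,uv,z):
    R,t=np.array(cm["R"]),np.array(cm["t"])
    d=R.T@np.array([(uv[0]-cm["cx"])/cm["fx"],(uv[1]-cm["cy"])/cm["fy"],1]); c=-R.T@t
    return (c+d*(z-c[2])/d[2])
E
python3 - <<'E'
from h import *
T=camera_model("top");S=camera_model("side")
c=np.array([ray(T,p,70)[:2] for p in [(242,237),(365,212),(383,298),(259,324)]])
print(c.round(1),c.mean(0))
d=c-c.mean(0)
ey=(c[0]+c[3]-c[1]-c[2]); yaw=np.arctan2(ey[1],ey[0])-np.pi/2
ex=(c[0]+c[1]-c[2]-c[3]); print(yaw,np.arctan2(ex[1],ex[0]),np.linalg.norm(ex)/2,np.linalg.norm(ey)/2)
o=c.mean(0);Y=yaw
R=np.array([[np.cos(Y),-np.sin(Y)],[np.sin(Y),np.cos(Y)]])
print("dial",o+R@[0,-50],ray(T,(338,260.5),113),ray(S,(334,219),113))
print("btn",o+R@[0,65],ray(T,(280.5,272.5),80),ray(S,(307.5,272.5),80))
for n,p,z in (("jar",(207,269),85),("cup",(414,237),75),("eye",(317,176),78)):print(n,ray(T,p,z))
E
```

```text
[[628.7 188.2]
 [682.8 -59.3]
 [509.1 -94.1]
 [457.  150.7]] [569.3913825   46.38055161]
0.21238876346606994 0.20652046667777538 176.50539730311087 251.7879406041464
dial [579.93116186  -2.49595656] [579.07299086  -1.03052237 113.        ] [584.21873941  -5.71221703 113.        ]
btn [555.68966931 109.92001223] [557.55461244 109.7690687   80.        ] [559.17102576 109.03286423  80.        ]
jar [562.88849903 252.35008986  85.        ]
cup [ 631.72699325 -157.51917852   75.        ]
eye [754.20866165  39.09521949  78.        ]
```

{"api": "step_arm", "payload": {
  "commands": [
    [[45,-34.2,0],0,1],
    [[45,-34.2,0],0,1],
    [[45,-34.2,0],0,1],
    [[45,-34.2,0],0,1],
    [[45,-34.2,0],0,1],
    [[45,-34.2,0],0,1],
    [[45,-34.2,0],0,1],
    [[45,-34.2,0],0,1],
    [[45,-34.2,0],0,1],
    [[45,-34.2,0],0,1],
    [[45,-34.2,0],0,1],
    [[45,-34.2,0],0,1],
    [[0,0,0],0,1]
  ]
}}

```text
clock: 1.72
eef_pos: [591.0, 15.2, 401.5]
tcp_rot: [-3.139, 0.001, 0.37]
contact_force: [-0.2, 0.4, -0.2]
opening: 0.996
```

{"api": "step_arm", "payload": {
  "commands": [
    [[0,0,10],-0.15,1],
    [[0,0,10],-0.15,1],
    [[0,0,10],-0.13,1],
    [[0,0,0],0,1]
  ]
}}

```text
clock: 2.22
eef_pos: [589.2, 13.9, 369.3]
tcp_rot: [-3.137, 0.003, 0.813]
contact_force: [-0.6, 1.1, 0.0]
opening: 0.999
```

```bash
python3 - <<'E'
from h import *
import cv2
s=sense();cm=camera_model("wrist");f=grab_frame("wrist");cv2.imwrite("pics/w1.png",f)
np.savez("w1.npz",**{k:np.array(v) for k,v in cm.items()})
print(s["eef_pos"],s["tcp_rot"],s["wrist_torque"],s["qpos"]);print(cm)
E
```

```text
[589.1777227   13.85715541 369.25350729] [-3.13676085  0.00326391  0.81258269] [-0.00275845  0.07175843 -0.01670259] [2.06621657e-02 3.35611629e-01 1.74392662e+00 1.22278954e-03
 1.06778636e+00 7.78291157e-01]
{'fx': 404.68829395755245, 'fy': 404.68829395755245, 'cx': 321.12244071965, 'cy': 247.69338586406673, 'R': array([[ 0.7270044 , -0.68661205, -0.00533818],
       [-0.65858404, -0.69948477,  0.27746734],
       [-0.19424639, -0.19820434, -0.96072024]]), 't': array([-416.38289373,  369.88172501,  461.73782805])}
```

View pics/w1.png

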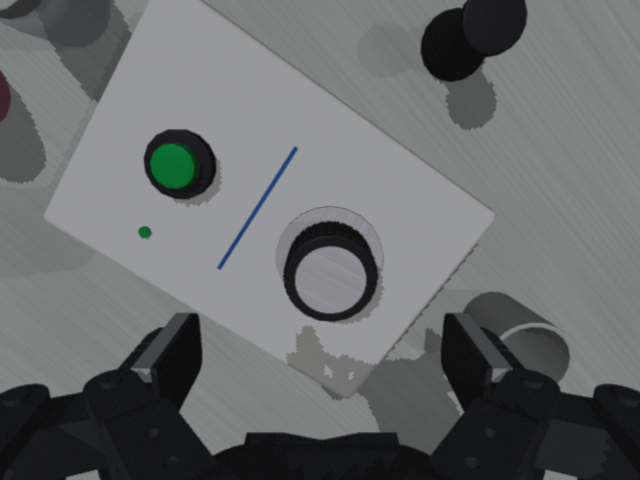

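```bash
python3 - <<'E'
from h import *
cm=camera_model("wrist")
print("dial",ray(cm,(331,278),113),"collar",ray(cm,(330,258.5),74))
a,b=ray(cm,(494,215),70),ray(cm,(45,217),70)
print("corners",a,b,np.linalg.norm(a-b), (a+b)/2) 
for z in (75,80,85):print("btn",ray(cm,(174,165),z))
E
```

```text
dial [5.82061186e+02 2.15002658e-02 1.13000000e+02] collar [ 5.81947741e+02 -1.62735101e-01  7.40000000e+01]
corners [682.69511008 -54.71336962  70.        ] [460.50838605 153.56343359  70.        ] 304.54255382869167 [571.60174807  49.42503199  70.        ]
btn [552.34730094 114.99576801  75.        ]
btn [553.93610376 114.03631022  80.        ]
btn [555.52490658 113.07685244  85.        ]
```

{"api": "step_arm", "payload": {
  "commands": [
    [[-15.7,4.3,30],0,1],
    [[0,0,30],0,1],
    [[0,0,0],0,1]
  ]
}}

```text
clock: 2.65
eef_pos: [581.5, -2.0, 310.8]
tcp_rot: [-3.14, 0.001, 0.801]
contact_force: [-0.1, -1.0, -0.2]
opening: 1.0
```

```bash
cat > st.py <<'E'
from h import *
s=sense();p=s["eef_pos"];y=s["tcp_rot"][2]
print("t%.2f"%s["clock"],"p",p.round(1),"yaw %.2fdeg"%np.degrees(y),"F",s["contact_force"].round(1),"T",s["wrist_torque"].round(3),"j6 %.2fdeg e6 %.3f op %.3f"%(np.degrees(s["qpos"][5]),s["joint_efforts"][5],s["opening"]))
E
python3 st.py; python3 - <<'E'
from h import *
import cv2
cv2.imwrite("pics/w2.png",grab_frame("wrist"))
E
```

```text
t2.65 p [581.5  -2.  310.8] yaw 45.89deg F [-0.1 -1.  -0.2] T [-0.028 -0.029 -0.029] j6 43.73deg e6 -0.028 op 1.000
```

View pics/w2.png

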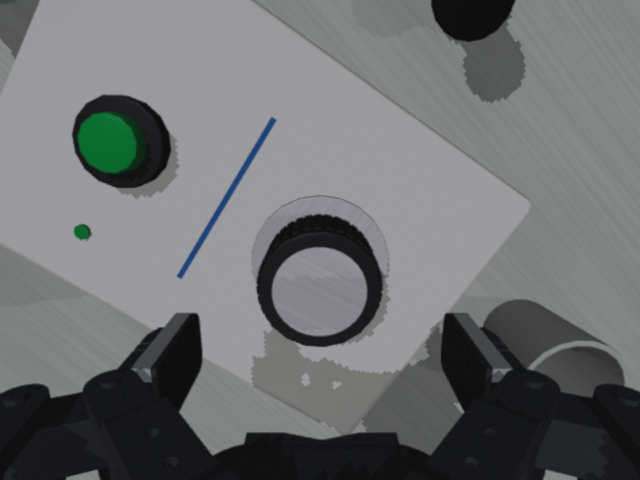

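```bash
python3 - <<'E'
from h import *
cm=camera_model("wrist");s=sense()
print(s["eef_pos"],"dial",ray(cm,(320,290),113),"collar",ray(cm,(320,262),74))
for z in (78,82):print("btn",ray(cm,(108,142),z))
E
```

```text
[582.16015071  -1.99083122 312.05843413] dial [ 5.82237752e+02 -3.20400042e-01  1.13000000e+02] collar [5.82519981e+02 1.61436780e-01 7.40000000e+01]
btn [551.79138362 117.0712637   78.        ]
btn [553.32096615 115.71517223  82.        ]
```

{"api": "step_arm", "payload": {
  "commands": [
    [[1,-0.9,25],0,1],
    [[0,0,25],0,1],
    [[0,0,9],0,1],
    [[0,0,0],0,1]
  ],
  "force": 60
}}

```text
clock: 3.2
eef_pos: [585.5, -0.8, 258.7]
tcp_rot: [3.135, -0.007, 0.797]
contact_force: [0.5, 0.0, 0.2]
opening: 1.0
```

```bash
python3 st.py
```

```text
t3.20 p [585.5  -0.8 258.7] yaw 45.66deg F [0.5 0.  0.2] T [ 0.034 -0.003  0.033] j6 44.09deg e6 0.002 op 1.000
```

{"api": "step_arm", "payload": {
  "commands": [
    [[0,0,0],0,0.72],
    [[0,0,0],0,0.72],
    [[0,0,0],0,0.72]
  ],
  "force": 30
}}

```text
clock: 3.58
eef_pos: [584.8, 0.2, 261.2]
tcp_rot: [3.137, -0.007, 0.796]
contact_force: [0.1, 0.4, -0.3]
opening: 0.72
```

```bash
python3 st.py
```

```text
t3.58 p [5.848e+02 2.000e-01 2.612e+02] yaw 45.58deg F [ 0.1  0.4 -0.3] T [-0.007  0.047 -0.031] j6 44.12deg e6 0.001 op 0.720
```

{"api": "step_arm", "payload": {
  "commands": [
    [[-2,-2,5],0,0.72],
    [[0,0,4],0,0.72],
    [[0,0,0],0,0.72],
    [[0,0,0],0,0.72]
  ]
}}

```text
clock: 4.08
eef_pos: [582.7, -0.0, 252.7]
tcp_rot: [3.135, -0.009, 0.796]
contact_force: [-0.6, 0.7, 0.4]
opening: 0.721
```

```bash
for i in 1 2; do python3 st.py; done; python3 -c "
from h import *
from scipy.spatial.transform import Rotation as R
s=sense();print(s['tcp_rot'],s['eef_pos']+R.from_euler('xyz',s['tcp_rot']).apply([0,0,155]))"
```

```text
t4.08 p [582.7  -0.  252.7] yaw 45.58deg F [-0.6  0.7  0.4] T [0.023 0.046 0.028] j6 44.12deg e6 0.000 op 0.721
t4.08 p [582.7  -0.  252.7] yaw 45.58deg F [-0.6  0.7  0.4] T [0.023 0.046 0.028] j6 44.12deg e6 0.000 op 0.721
[ 3.13506341 -0.00922555  0.79560361] [5.8445109e+02 2.9778185e-01 9.7675074e+01]
```

{"api": "step_arm", "payload": {
  "commands": [
    [[-1.4,-1.4,0],0,0.72],
    [[0,0,0],0,0.6],
    [[0,0,0],0,0.5],
    [[0,0,0],0,0.5],
    [[0,0,0],0,0.5]
  ],
  "force": 60
}}

```text
clock: 4.7
eef_pos: [580.4, 0.0, 253.1]
tcp_rot: [3.136, -0.009, 0.795]
contact_force: [0.2, 0.3, 0.4]
opening: 0.64
```

```bash
python3 st.py
```

```text
t4.70 p [580.4   0.  253.1] yaw 45.57deg F [0.2 0.3 0.4] T [0.042 0.056 0.075] j6 44.12deg e6 -0.003 op 0.640
```

{"api": "step_arm", "payload": {
  "commands": [
    [[0,0,0],-0.05,0.5]
  ]
}}

```text
clock: 4.82
eef_pos: [580.4, 0.0, 253.1]
tcp_rot: [3.135, -0.009, 0.846]
contact_force: [-0.1, 0.7, 0.3]
opening: 0.64
```

```bash
python3 st.py
```

```text
t4.83 p [580.4   0.  253.1] yaw 48.48deg F [-0.1  0.7  0.3] T [ 0.103  0.089 -0.013] j6 41.20deg e6 0.965 op 0.640
```

{"api": "step_arm", "payload": {
  "commands": [
    [[0,0,0],-0.05,0.5]
  ]
}}

```text
clock: 4.95
eef_pos: [580.5, 0.0, 253.1]
tcp_rot: [3.135, -0.009, 0.897]
contact_force: [0.3, -0.3, 0.3]
opening: 0.639
```

```bash
python3 st.py
```

```text
t4.95 p [580.5   0.  253.1] yaw 51.41deg F [ 0.3 -0.3  0.3] T [-0.027  0.007 -0.585] j6 38.27deg e6 0.166 op 0.639
```

{"api": "step_arm", "payload": {
  "commands": [
    [[0,0,0],-0.05,0.5]
  ]
}}

```text
clock: 5.08
eef_pos: [580.4, 0.0, 253.1]
tcp_rot: [3.135, -0.008, 0.948]
contact_force: [-0.8, -0.5, 1.5]
opening: 0.643
```

```bash
python3 st.py
```

```text
t5.08 p [580.4   0.  253.1] yaw 54.33deg F [-0.8 -0.5  1.5] T [0.125 0.458 0.048] j6 35.33deg e6 0.528 op 0.643
```

{"api": "step_arm", "payload": {
  "commands": [
    [[0,0,0],-0.05,0.5]
  ]
}}

```text
clock: 5.2
eef_pos: [580.4, 0.0, 253.1]
tcp_rot: [3.135, -0.008, 1.0]
contact_force: [-0.2, -1.4, 3.1]
opening: 0.643
```

```bash
python3 st.py
```

```text
t5.20 p [580.4   0.  253.1] yaw 57.29deg F [-0.2 -1.4  3.1] T [-0.187  0.197 -0.113] j6 32.37deg e6 0.747 op 0.643
```

{"api": "step_arm", "payload": {
  "commands": [
    [[0,0,0],-0.05,0.5]
  ]
}}

```text
clock: 5.32
eef_pos: [580.4, 0.0, 253.1]
tcp_rot: [3.134, -0.007, 1.052]
contact_force: [-0.9, 0.4, 1.7]
opening: 0.635
```

```bash
python3 st.py
```

```text
t5.33 p [580.4   0.  253.1] yaw 60.26deg F [-0.9  0.4  1.7] T [0.076 0.144 0.233] j6 29.40deg e6 0.962 op 0.635
```

{"api": "step_arm", "payload": {
  "commands": [
    [[0,0,0],-0.05,0.5]
  ]
}}

```text
clock: 5.45
eef_pos: [580.4, 0.1, 253.1]
tcp_rot: [3.134, -0.007, 1.103]
contact_force: [-0.1, 1.8, -0.4]
opening: 0.64
```

```bash
python3 st.py
```

```text
t5.45 p [5.804e+02 1.000e-01 2.531e+02] yaw 63.23deg F [-0.1  1.8 -0.4] T [0.088 0.062 0.025] j6 26.43deg e6 0.641 op 0.640
```

{"api": "step_arm", "payload": {
  "commands": [
    [[0,0,0],-0.05,0.5]
  ]
}}

```text
clock: 5.58
eef_pos: [580.4, 0.1, 253.1]
tcp_rot: [3.134, -0.007, 1.155]
contact_force: [-0.6, 0.5, 0.4]
opening: 0.636
```

```bash
python3 st.py
```

```text
t5.58 p [5.804e+02 1.000e-01 2.531e+02] yaw 66.16deg F [-0.6  0.5  0.4] T [ 0.197  0.227 -0.298] j6 23.49deg e6 0.303 op 0.636
```

{"api": "step_arm", "payload": {
  "commands": [
    [[0,0,0],-0.05,0.5]
  ]
}}

```text
clock: 5.7
eef_pos: [580.4, 0.1, 253.1]
tcp_rot: [3.134, -0.006, 1.206]
contact_force: [-0.9, 0.3, 0.9]
opening: 0.647
```

```bash
python3 st.py
```

```text
t5.70 p [5.804e+02 1.000e-01 2.531e+02] yaw 69.09deg F [-0.9  0.3  0.9] T [-0.004  0.263 -0.479] j6 20.54deg e6 0.289 op 0.647
```

{"api": "step_arm", "payload": {
  "commands": [
    [[0,0,0],-0.03,0.5]
  ]
}}

```text
clock: 5.82
eef_pos: [580.3, 0.1, 253.1]
tcp_rot: [3.134, -0.006, 1.237]
contact_force: [0.2, 0.5, -2.2]
opening: 0.64
```

```bash
python3 st.py
```

```text
t5.83 p [5.803e+02 1.000e-01 2.531e+02] yaw 70.86deg F [ 0.2  0.5 -2.2] T [0.252 0.272 0.013] j6 18.77deg e6 0.159 op 0.640
```

{"api": "step_arm", "payload": {
  "commands": [
    [[0,0,0],-0.03,0.5]
  ]
}}

```text
clock: 5.95
eef_pos: [580.3, 0.1, 253.1]
tcp_rot: [3.134, -0.006, 1.268]
contact_force: [0.2, 1.2, -2.0]
opening: 0.638
```

```bash
python3 st.py
```

```text
t5.95 p [5.803e+02 1.000e-01 2.531e+02] yaw 72.66deg F [ 0.2  1.2 -2. ] T [0.303 0.341 0.106] j6 16.97deg e6 0.438 op 0.638
```

{"api": "step_arm", "payload": {
  "commands": [
    [[0,0,0],-0.05,0.5]
  ]
}}

```text
clock: 6.08
eef_pos: [580.3, 0.1, 253.1]
tcp_rot: [3.134, -0.005, 1.32]
contact_force: [0.7, -0.2, -1.1]
opening: 0.643
```

```bash
python3 st.py
```

```text
t6.08 p [5.803e+02 1.000e-01 2.531e+02] yaw 75.64deg F [ 0.7 -0.2 -1.1] T [0.206 0.324 0.195] j6 13.98deg e6 1.031 op 0.643
```

{"api": "step_arm", "payload": {
  "commands": [
    [[0,0,0],-0.05,0.5]
  ]
}}

```text
clock: 6.2
eef_pos: [580.3, 0.1, 253.1]
tcp_rot: [3.133, -0.005, 1.373]
contact_force: [-0.1, -1.0, 0.5]
opening: 0.642
```

```bash
python3 st.py
```

```text
t6.20 p [5.803e+02 1.000e-01 2.531e+02] yaw 78.65deg F [-0.1 -1.   0.5] T [ 0.151  0.105 -0.056] j6 10.99deg e6 0.651 op 0.642
```

{"api": "step_arm", "payload": {
  "commands": [
    [[0,0,0],-0.05,0.5]
  ]
}}

```text
clock: 6.32
eef_pos: [580.3, 0.1, 253.1]
tcp_rot: [3.133, -0.004, 1.425]
contact_force: [-1.1, -0.3, 1.0]
opening: 0.636
```

```bash
python3 st.py
```

```text
t6.33 p [5.803e+02 1.000e-01 2.531e+02] yaw 81.64deg F [-1.1 -0.3  1. ] T [0.176 0.21  0.015] j6 7.99deg e6 0.665 op 0.636
```

{"api": "step_arm", "payload": {
  "commands": [
    [[0,0,0],-0.03,0.5]
  ]
}}

```text
clock: 6.45
eef_pos: [580.3, 0.1, 253.1]
tcp_rot: [3.133, -0.004, 1.457]
contact_force: [-0.6, -0.5, 0.9]
opening: 0.636
```

```bash
python3 st.py
```

```text
t6.45 p [5.803e+02 1.000e-01 2.531e+02] yaw 83.46deg F [-0.6 -0.5  0.9] T [ 0.104  0.217 -0.023] j6 6.18deg e6 0.234 op 0.636
```

{"api": "step_arm", "payload": {
  "commands": [
    [[0,0,0],-0.03,0.5]
  ]
}}

```text
clock: 6.58
eef_pos: [580.2, 0.1, 253.0]
tcp_rot: [3.133, -0.004, 1.488]
contact_force: [-0.6, 0.1, 0.8]
opening: 0.638
```

```bash
python3 st.py
```

```text
t6.58 p [5.802e+02 1.000e-01 2.530e+02] yaw 85.26deg F [-0.6  0.1  0.8] T [ 0.181  0.241 -0.035] j6 4.38deg e6 0.385 op 0.638
```

{"api": "step_arm", "payload": {
  "commands": [
    [[0,0,0],-0.03,0.5]
  ]
}}

```text
clock: 6.7
eef_pos: [580.2, 0.1, 253.1]
tcp_rot: [3.133, -0.004, 1.52]
contact_force: [-1.0, 0.1, 1.1]
opening: 0.641
```

```bash
python3 st.py
```

```text
t6.70 p [5.802e+02 1.000e-01 2.531e+02] yaw 87.08deg F [-1.   0.1  1.1] T [0.174 0.254 0.021] j6 2.56deg e6 0.397 op 0.641
```

{"api": "step_arm", "payload": {
  "commands": [
    [[0,0,0],-0.03,0.5]
  ]
}}

```text
clock: 6.82
eef_pos: [580.2, 0.1, 253.1]
tcp_rot: [3.133, -0.003, 1.551]
contact_force: [0.4, 0.6, 1.2]
opening: 0.636
```

```bash
python3 st.py
```

```text
t6.83 p [5.802e+02 1.000e-01 2.531e+02] yaw 88.89deg F [0.4 0.6 1.2] T [ 0.054  0.253 -0.439] j6 0.74deg e6 0.070 op 0.636
```

{"api": "step_arm", "payload": {
  "commands": [
    [[0,0,0],-0.03,0.5]
  ]
}}

```text
clock: 6.95
eef_pos: [580.2, 0.1, 253.0]
tcp_rot: [3.133, -0.003, 1.583]
contact_force: [-1.0, -0.2, 1.9]
opening: 0.634
```

```bash
python3 st.py
```

```text
t6.95 p [5.802e+02 1.000e-01 2.530e+02] yaw 90.69deg F [-1.  -0.2  1.9] T [-0.046  0.377 -0.308] j6 -1.07deg e6 -0.012 op 0.634
```

{"api": "step_arm", "payload": {
  "commands": [
    [[0,0,0],-0.03,0.5]
  ]
}}

```text
clock: 7.08
eef_pos: [580.2, 0.1, 253.1]
tcp_rot: [3.133, -0.003, 1.615]
contact_force: [-1.1, -0.1, 1.2]
opening: 0.638
```

```bash
python3 st.py
```

```text
t7.08 p [5.802e+02 1.000e-01 2.531e+02] yaw 92.53deg F [-1.1 -0.1  1.2] T [ 0.051  0.359 -0.283] j6 -2.91deg e6 0.178 op 0.638
```

{"api": "step_arm", "payload": {
  "commands": [
    [[0,0,0],-0.03,0.5]
  ]
}}

```text
clock: 7.2
eef_pos: [580.2, 0.1, 253.1]
tcp_rot: [3.133, -0.003, 1.647]
contact_force: [-0.0, 1.0, -2.7]
opening: 0.644
```

```bash
python3 st.py
```

```text
t7.20 p [5.802e+02 1.000e-01 2.531e+02] yaw 94.39deg F [-0.   1.  -2.7] T [ 0.144  0.492 -0.026] j6 -4.76deg e6 0.372 op 0.644
```

{"api": "step_arm", "payload": {
  "commands": [
    [[0,0,0],-0.04,0.5]
  ]
}}

```text
clock: 7.32
eef_pos: [580.1, 0.1, 253.1]
tcp_rot: [3.133, -0.002, 1.69]
contact_force: [0.8, 1.1, -1.4]
opening: 0.638
```

```bash
python3 st.py
```

```text
t7.33 p [5.801e+02 1.000e-01 2.531e+02] yaw 96.83deg F [ 0.8  1.1 -1.4] T [0.172 0.396 0.028] j6 -7.20deg e6 0.721 op 0.638
```

{"api": "step_arm", "payload": {
  "commands": [
    [[0,0,0],-0.04,0.5]
  ]
}}

```text
clock: 7.45
eef_pos: [580.1, 0.1, 253.1]
tcp_rot: [3.133, -0.002, 1.733]
contact_force: [-1.7, -0.6, 4.0]
opening: 0.64
```

```bash
python3 st.py
```

```text
t7.45 p [5.801e+02 1.000e-01 2.531e+02] yaw 99.31deg F [-1.7 -0.6  4. ] T [0.173 0.31  0.141] j6 -9.66deg e6 0.735 op 0.640
```

{"api": "step_arm", "payload": {
  "commands": [
    [[0,0,0],-0.04,0.5]
  ]
}}

```text
clock: 7.58
eef_pos: [580.1, 0.2, 253.1]
tcp_rot: [3.133, -0.001, 1.776]
contact_force: [-0.4, 0.2, 0.9]
opening: 0.64
```

```bash
python3 st.py
```

```text
t7.58 p [5.801e+02 2.000e-01 2.531e+02] yaw 101.77deg F [-0.4  0.2  0.9] T [0.096 0.299 0.004] j6 -12.11deg e6 0.523 op 0.640
```

{"api": "step_arm", "payload": {
  "commands": [
    [[0,0,0],-0.03,0.5]
  ]
}}

```text
clock: 7.7
eef_pos: [580.1, 0.2, 253.1]
tcp_rot: [3.133, -0.001, 1.809]
contact_force: [-1.3, -0.2, 2.1]
opening: 0.634
```

```bash
python3 st.py
```

```text
t7.70 p [5.801e+02 2.000e-01 2.531e+02] yaw 103.63deg F [-1.3 -0.2  2.1] T [0.174 0.306 0.003] j6 -13.96deg e6 0.319 op 0.634
```

{"api": "step_arm", "payload": {
  "commands": [
    [[0,0,0],-0.03,0.5]
  ]
}}

```text
clock: 7.82
eef_pos: [580.1, 0.2, 253.1]
tcp_rot: [3.133, -0.0, 1.841]
contact_force: [-0.3, -0.4, 0.8]
opening: 0.638
```

```bash
python3 st.py
```

```text
t7.83 p [5.801e+02 2.000e-01 2.531e+02] yaw 105.46deg F [-0.3 -0.4  0.8] T [ 0.054  0.28  -0.012] j6 -15.79deg e6 0.391 op 0.638
```

{"api": "step_arm", "payload": {
  "commands": [
    [[0,0,0],-0.03,0.5]
  ]
}}

```text
clock: 7.95
eef_pos: [580.1, 0.2, 253.1]
tcp_rot: [3.133, -0.0, 1.872]
contact_force: [-2.1, 1.0, 0.8]
opening: 0.639
```

```bash
python3 st.py
```

```text
t7.95 p [5.801e+02 2.000e-01 2.531e+02] yaw 107.28deg F [-2.1  1.   0.8] T [ 0.049  0.447 -0.414] j6 -17.61deg e6 0.038 op 0.639
```

{"api": "step_arm", "payload": {
  "commands": [
    [[0,0,0],-0.03,0.5]
  ]
}}

```text
clock: 8.07
eef_pos: [580.0, 0.1, 253.1]
tcp_rot: [3.133, -0.0, 1.904]
contact_force: [0.1, 0.3, 2.6]
opening: 0.64
```

```bash
python3 st.py
```

```text
t8.07 p [5.800e+02 1.000e-01 2.531e+02] yaw 109.09deg F [0.1 0.3 2.6] T [-0.042  0.634 -0.601] j6 -19.43deg e6 -0.146 op 0.640
```

{"api": "step_arm", "payload": {
  "commands": [
    [[0,0,0],-0.03,0.5]
  ]
}}

```text
clock: 8.2
eef_pos: [580.0, 0.1, 253.0]
tcp_rot: [3.133, 0.0, 1.936]
contact_force: [1.9, 0.1, 1.5]
opening: 0.642
```

```bash
python3 st.py
```

```text
t8.20 p [5.80e+02 1.00e-01 2.53e+02] yaw 110.92deg F [1.9 0.1 1.5] T [-0.034  0.475 -0.132] j6 -21.27deg e6 0.278 op 0.642
```

{"api": "step_arm", "payload": {
  "commands": [
    [[0,0,0],-0.03,0.5]
  ]
}}

```text
clock: 8.32
eef_pos: [580.0, 0.1, 253.1]
tcp_rot: [3.133, 0.0, 1.968]
contact_force: [-0.9, 0.1, 4.2]
opening: 0.64
```

```bash
python3 st.py
```

```text
t8.32 p [5.800e+02 1.000e-01 2.531e+02] yaw 112.78deg F [-0.9  0.1  4.2] T [ 0.089  0.503 -0.021] j6 -23.12deg e6 0.371 op 0.640
```

{"api": "step_arm", "payload": {
  "commands": [
    [[0,0,0],-0.04,0.5]
  ]
}}

```text
clock: 8.45
eef_pos: [580.0, 0.1, 253.1]
tcp_rot: [3.133, 0.001, 2.011]
contact_force: [-1.4, -0.4, 5.1]
opening: 0.642
```

```bash
python3 st.py
```

```text
t8.45 p [5.800e+02 1.000e-01 2.531e+02] yaw 115.23deg F [-1.4 -0.4  5.1] T [0.174 0.512 0.212] j6 -25.56deg e6 0.761 op 0.642
```

{"api": "step_arm", "payload": {
  "commands": [
    [[0,0,0],-0.04,0.5]
  ]
}}

```text
clock: 8.57
eef_pos: [580.0, 0.1, 253.1]
tcp_rot: [3.134, 0.001, 2.054]
contact_force: [-1.4, -0.2, 2.8]
opening: 0.639
```

```bash
python3 st.py
```

```text
t8.57 p [5.800e+02 1.000e-01 2.531e+02] yaw 117.71deg F [-1.4 -0.2  2.8] T [0.211 0.422 0.196] j6 -28.03deg e6 0.758 op 0.639
```

{"api": "step_arm", "payload": {
  "commands": [
    [[0,0,0],-0.04,0.5]
  ]
}}

```text
clock: 8.7
eef_pos: [580.0, 0.1, 253.1]
tcp_rot: [3.134, 0.002, 2.097]
contact_force: [-1.7, -0.2, 1.7]
opening: 0.638
```

```bash
python3 st.py
```

```text
t8.70 p [5.800e+02 1.000e-01 2.531e+02] yaw 120.17deg F [-1.7 -0.2  1.7] T [ 0.091  0.343 -0.036] j6 -30.48deg e6 0.524 op 0.638
```

{"api": "step_arm", "payload": {
  "commands": [
    [[0,0,0],-0.04,0.5]
  ]
}}

```text
clock: 8.82
eef_pos: [580.0, 0.2, 253.0]
tcp_rot: [3.134, 0.002, 2.14]
contact_force: [-0.7, 0.9, 1.5]
opening: 0.638
```

```bash
python3 st.py
```

```text
t8.82 p [5.80e+02 2.00e-01 2.53e+02] yaw 122.63deg F [-0.7  0.9  1.5] T [ 0.036  0.408 -0.049] j6 -32.93deg e6 0.537 op 0.638
```

{"api": "step_arm", "payload": {
  "commands": [
    [[0,0,0],-0.04,0.5]
  ]
}}

```text
clock: 8.95
eef_pos: [579.9, 0.2, 253.1]
tcp_rot: [3.134, 0.003, 2.183]
contact_force: [-1.1, -0.4, 2.6]
opening: 0.641
```

```bash
python3 st.py
```

```text
t8.95 p [5.799e+02 2.000e-01 2.531e+02] yaw 125.08deg F [-1.1 -0.4  2.6] T [ 0.075  0.348 -0.042] j6 -35.37deg e6 0.538 op 0.641
```

{"api": "step_arm", "payload": {
  "commands": [
    [[0,0,0],-0.04,0.5]
  ]
}}

```text
clock: 9.07
eef_pos: [579.9, 0.2, 253.1]
tcp_rot: [3.134, 0.003, 2.226]
contact_force: [-1.3, 1.2, 1.5]
opening: 0.637
```

```bash
python3 st.py
```

```text
t9.07 p [5.799e+02 2.000e-01 2.531e+02] yaw 127.54deg F [-1.3  1.2  1.5] T [ 0.104  0.354 -0.045] j6 -37.83deg e6 0.539 op 0.637
```

{"api": "step_arm", "payload": {
  "commands": [
    [[0,0,0],-0.04,0.5]
  ]
}}

```text
clock: 9.2
eef_pos: [579.9, 0.1, 253.1]
tcp_rot: [3.134, 0.003, 2.269]
contact_force: [-0.9, 0.3, 1.1]
opening: 0.643
```

```bash
python3 st.py
```

```text
t9.20 p [5.799e+02 1.000e-01 2.531e+02] yaw 129.99deg F [-0.9  0.3  1.1] T [ 0.101  0.386 -0.061] j6 -40.27deg e6 0.528 op 0.643
```

{"api": "step_arm", "payload": {
  "commands": [
    [[0,0,0],-0.04,0.5]
  ]
}}

```text
clock: 9.32
eef_pos: [579.9, 0.1, 253.1]
tcp_rot: [3.135, 0.004, 2.312]
contact_force: [-1.3, -0.8, 1.1]
opening: 0.638
```

```bash
python3 st.py
```

```text
t9.32 p [5.799e+02 1.000e-01 2.531e+02] yaw 132.44deg F [-1.3 -0.8  1.1] T [ 0.17   0.316 -0.155] j6 -42.72deg e6 0.402 op 0.638
```

{"api": "step_arm", "payload": {
  "commands": [
    [[0,0,0],-0.04,0.5]
  ]
}}

```text
clock: 9.45
eef_pos: [579.8, 0.1, 253.0]
tcp_rot: [3.135, 0.004, 2.354]
contact_force: [-0.5, -0.8, 1.4]
opening: 0.639
```

```bash
python3 st.py
```

```text
t9.45 p [5.798e+02 1.000e-01 2.530e+02] yaw 134.87deg F [-0.5 -0.8  1.4] T [ 0.125  0.37  -0.297] j6 -45.15deg e6 0.277 op 0.639
```

{"api": "step_arm", "payload": {
  "commands": [
    [[0,0,0],-0.035,0.5]
  ]
}}

```text
clock: 9.57
eef_pos: [579.8, 0.1, 253.1]
tcp_rot: [3.135, 0.004, 2.391]
contact_force: [-1.8, -0.9, 2.0]
opening: 0.638
```

```bash
python3 st.py
```

```text
t9.57 p [5.798e+02 1.000e-01 2.531e+02] yaw 136.99deg F [-1.8 -0.9  2. ] T [ 0.198  0.369 -0.373] j6 -47.28deg e6 0.063 op 0.638
```

{"api": "step_arm", "payload": {
  "commands": [
    [[0,0,0],-0.035,0.5]
  ]
}}

```text
clock: 9.7
eef_pos: [579.8, 0.1, 253.1]
tcp_rot: [3.135, 0.004, 2.428]
contact_force: [-1.4, -0.3, 2.9]
opening: 0.641
```

```bash
python3 st.py
```

```text
t9.70 p [5.798e+02 1.000e-01 2.531e+02] yaw 139.11deg F [-1.4 -0.3  2.9] T [ 0.222  0.378 -0.568] j6 -49.41deg e6 -0.005 op 0.641
```

{"api": "step_arm", "payload": {
  "commands": [
    [[0,0,0],-0.025,0.5]
  ]
}}

```text
clock: 9.82
eef_pos: [579.8, 0.0, 253.1]
tcp_rot: [3.135, 0.004, 2.454]
contact_force: [-0.9, -0.5, 1.2]
opening: 0.64
```

```bash
python3 st.py
```

```text
t9.82 p [579.8   0.  253.1] yaw 140.62deg F [-0.9 -0.5  1.2] T [ 0.159  0.348 -0.544] j6 -50.93deg e6 -0.293 op 0.640
```

{"api": "step_arm", "payload": {
  "commands": [
    [[0,0,0],-0.025,0.5]
  ]
}}

```text
clock: 9.95
eef_pos: [579.8, 0.0, 253.1]
tcp_rot: [3.135, 0.005, 2.48]
contact_force: [-1.3, -1.2, 1.3]
opening: 0.642
```

```bash
python3 st.py
```

```text
t9.95 p [579.8   0.  253.1] yaw 142.12deg F [-1.3 -1.2  1.3] T [ 0.216  0.383 -0.635] j6 -52.44deg e6 -0.295 op 0.642
```

{"api": "step_arm", "payload": {
  "commands": [
    [[0,0,0],-0.01,0.5]
  ]
}}

```text
clock: 10.07
eef_pos: [579.8, -0.0, 253.0]
tcp_rot: [3.135, 0.005, 2.491]
contact_force: [-2.0, -0.6, 2.4]
opening: 0.642
```

```bash
python3 st.py
```

```text
t10.07 p [579.8  -0.  253. ] yaw 142.73deg F [-2.  -0.6  2.4] T [ 0.232  0.456 -0.659] j6 -53.06deg e6 -0.645 op 0.642
```

{"api": "step_arm", "payload": {
  "commands": [
    [[0,0,0],0.08,0.5],
    [[0,0,0],0.08,0.5],
    [[0,0,0],0.08,0.5],
    [[0,0,0],0.08,0.5]
  ]
}}

```text
clock: 10.58
eef_pos: [579.9, 0.2, 253.1]
tcp_rot: [3.134, 0.003, 2.166]
contact_force: [-0.9, 0.2, 1.8]
opening: 0.64
```

```bash
python3 st.py
```

```text
t10.57 p [5.799e+02 2.000e-01 2.531e+02] yaw 124.09deg F [-0.9  0.2  1.8] T [0.182 0.34  0.051] j6 -34.35deg e6 -1.054 op 0.640
```

{"api": "step_arm", "payload": {
  "commands": [
    [[0,0,0],0.04,0.5]
  ]
}}

```text
clock: 10.7
eef_pos: [579.9, 0.3, 253.0]
tcp_rot: [3.134, 0.003, 2.125]
contact_force: [-0.1, 1.1, 1.4]
opening: 0.641
```

```bash
python3 st.py
```

```text
t10.70 p [5.799e+02 3.000e-01 2.530e+02] yaw 121.77deg F [-0.1  1.1  1.4] T [0.104 0.387 0.032] j6 -32.00deg e6 -0.265 op 0.641
```

{"api": "step_arm", "payload": {
  "commands": [
    [[0,0,0],0.04,0.5]
  ]
}}

```text
clock: 10.82
eef_pos: [579.9, 0.4, 253.1]
tcp_rot: [3.134, 0.003, 2.086]
contact_force: [0.1, -0.6, 2.1]
opening: 0.641
```

```bash
python3 st.py
```

```text
t10.82 p [5.799e+02 4.000e-01 2.531e+02] yaw 119.50deg F [ 0.1 -0.6  2.1] T [0.111 0.375 0.153] j6 -29.69deg e6 -0.467 op 0.641
```

{"api": "step_arm", "payload": {
  "commands": [
    [[0,0,0],0.04,0.5]
  ]
}}

```text
clock: 10.95
eef_pos: [580.0, 0.4, 253.1]
tcp_rot: [3.134, 0.003, 2.047]
contact_force: [-1.1, 0.6, 5.0]
opening: 0.64
```

```bash
python3 st.py
```

```text
t10.95 p [5.800e+02 4.000e-01 2.531e+02] yaw 117.26deg F [-1.1  0.6  5. ] T [0.218 0.513 0.278] j6 -27.40deg e6 -0.100 op 0.640
```

{"api": "step_arm", "payload": {
  "commands": [
    [[0,0,0],0.04,0.5]
  ]
}}

```text
clock: 11.08
eef_pos: [580.0, 0.5, 253.0]
tcp_rot: [3.134, 0.003, 2.007]
contact_force: [-1.5, 0.6, 2.4]
opening: 0.642
```

```bash
python3 st.py
```

```text
t11.07 p [5.80e+02 5.00e-01 2.53e+02] yaw 115.02deg F [-1.5  0.6  2.4] T [0.233 0.493 0.132] j6 -25.11deg e6 -0.188 op 0.642
```

{"api": "step_arm", "payload": {
  "commands": [
    [[0,0,0],0.04,0.5]
  ]
}}

```text
clock: 11.2
eef_pos: [580.0, 0.6, 253.0]
tcp_rot: [3.134, 0.004, 1.968]
contact_force: [0.6, 0.5, -2.1]
opening: 0.642
```

```bash
python3 st.py
```

```text
t11.20 p [580.    0.6 253. ] yaw 112.75deg F [ 0.6  0.5 -2.1] T [-0.005  0.512  0.028] j6 -22.81deg e6 -0.474 op 0.642
```

{"api": "step_arm", "payload": {
  "commands": [
    [[0,0,0],0.04,0.5]
  ]
}}

```text
clock: 11.32
eef_pos: [580.0, 0.7, 253.0]
tcp_rot: [3.134, 0.004, 1.928]
contact_force: [0.3, -0.2, 0.2]
opening: 0.642
```

```bash
python3 st.py
```

```text
t11.32 p [580.    0.7 253. ] yaw 110.46deg F [ 0.3 -0.2  0.2] T [ 0.013  0.422 -0.1  ] j6 -20.49deg e6 -0.630 op 0.642
```

{"api": "step_arm", "payload": {
  "commands": [
    [[0,0,0],0.04,0.5]
  ]
}}

```text
clock: 11.45
eef_pos: [580.0, 0.8, 253.1]
tcp_rot: [3.134, 0.004, 1.888]
contact_force: [-1.3, 0.2, 4.0]
opening: 0.644
```

```bash
python3 st.py
```

```text
t11.45 p [580.    0.8 253.1] yaw 108.17deg F [-1.3  0.2  4. ] T [ 0.125  0.366 -0.26 ] j6 -18.16deg e6 -0.707 op 0.644
```

{"api": "step_arm", "payload": {
  "commands": [
    [[0,0,0],0.04,0.5]
  ]
}}

```text
clock: 11.58
eef_pos: [580.1, 0.9, 253.1]
tcp_rot: [3.134, 0.004, 1.848]
contact_force: [-0.1, -0.2, 1.0]
opening: 0.642
```

```bash
python3 st.py
```

```text
t11.57 p [580.1   0.9 253.1] yaw 105.88deg F [-0.1 -0.2  1. ] T [0.18  0.307 0.026] j6 -15.84deg e6 -0.495 op 0.642
```

{"api": "step_arm", "payload": {
  "commands": [
    [[0,0,0],0.04,0.5]
  ]
}}

```text
clock: 11.7
eef_pos: [580.1, 0.9, 253.1]
tcp_rot: [3.134, 0.004, 1.808]
contact_force: [-2.0, -0.2, 1.0]
opening: 0.642
```

```bash
python3 st.py
```

```text
t11.70 p [580.1   0.9 253.1] yaw 103.59deg F [-2.  -0.2  1. ] T [ 0.143  0.315 -0.01 ] j6 -13.53deg e6 -0.511 op 0.642
```

{"api": "step_arm", "payload": {
  "commands": [
    [[0,0,0],0.04,0.5]
  ]
}}

```text
clock: 11.82
eef_pos: [580.1, 1.0, 253.1]
tcp_rot: [3.134, 0.004, 1.768]
contact_force: [-1.0, -0.2, 1.8]
opening: 0.641
```

```bash
python3 st.py
```

```text
t11.82 p [580.1   1.  253.1] yaw 101.31deg F [-1.  -0.2  1.8] T [0.175 0.277 0.042] j6 -11.22deg e6 -0.493 op 0.641
```

{"api": "step_arm", "payload": {
  "commands": [
    [[0,0,0],0.04,0.5]
  ]
}}

```text
clock: 11.95
eef_pos: [580.1, 1.0, 253.1]
tcp_rot: [3.134, 0.004, 1.729]
contact_force: [0.6, -0.5, 1.5]
opening: 0.638
```

```bash
python3 st.py
```

```text
t11.95 p [580.1   1.  253.1] yaw 99.07deg F [ 0.6 -0.5  1.5] T [0.27  0.334 0.394] j6 -8.93deg e6 0.050 op 0.638
```

{"api": "step_arm", "payload": {
  "commands": [
    [[0,0,0],0.04,0.5]
  ]
}}

```text
clock: 12.08
eef_pos: [580.2, 1.1, 253.0]
tcp_rot: [3.134, 0.004, 1.69]
contact_force: [-1.5, 0.8, 3.8]
opening: 0.639
```

```bash
python3 st.py
```

```text
t12.07 p [580.2   1.1 253. ] yaw 96.83deg F [-1.5  0.8  3.8] T [0.17  0.539 0.204] j6 -6.64deg e6 -0.088 op 0.639
```

{"api": "step_arm", "payload": {
  "commands": [
    [[0,0,0],0.04,0.5]
  ]
}}

```text
clock: 12.2
eef_pos: [580.2, 1.2, 253.1]
tcp_rot: [3.134, 0.004, 1.65]
contact_force: [0.1, 0.1, -1.2]
opening: 0.644
```

```bash
python3 st.py
```

```text
t12.20 p [580.2   1.2 253.1] yaw 94.56deg F [ 0.1  0.1 -1.2] T [0.227 0.504 0.041] j6 -4.33deg e6 -0.463 op 0.644
```

{"api": "step_arm", "payload": {
  "commands": [
    [[0,0,0],0.04,0.5]
  ]
}}

```text
clock: 12.32
eef_pos: [580.2, 1.3, 253.1]
tcp_rot: [3.133, 0.004, 1.611]
contact_force: [0.3, -0.2, 1.1]
opening: 0.639
```

```bash
python3 st.py
```

```text
t12.32 p [580.2   1.3 253.1] yaw 92.28deg F [ 0.3 -0.2  1.1] T [0.171 0.438 0.018] j6 -2.02deg e6 -0.619 op 0.639
```

{"api": "step_arm", "payload": {
  "commands": [
    [[-0.3,0,0],0.04,0.5]
  ]
}}

```text
clock: 12.45
eef_pos: [580.3, 1.2, 253.1]
tcp_rot: [3.133, 0.004, 1.57]
contact_force: [-0.4, 2.4, 0.5]
opening: 0.64
```

```bash
python3 st.py
```

```text
t12.45 p [580.3   1.2 253.1] yaw 89.96deg F [-0.4  2.4  0.5] T [ 0.544  0.249 -0.199] j6 0.28deg e6 -0.697 op 0.640
```

{"api": "step_arm", "payload": {
  "commands": [
    [[-0.3,0,0],0.04,0.5]
  ]
}}

```text
clock: 12.58
eef_pos: [580.3, 1.2, 253.1]
tcp_rot: [3.133, 0.003, 1.53]
contact_force: [-0.7, 2.0, 1.6]
opening: 0.638
```

```bash
python3 st.py
```

```text
t12.57 p [580.3   1.2 253.1] yaw 87.66deg F [-0.7  2.   1.6] T [0.554 0.302 0.027] j6 2.57deg e6 -0.488 op 0.638
```

{"api": "step_arm", "payload": {
  "commands": [
    [[-0.3,0,0],0.04,0.5]
  ]
}}

```text
clock: 12.7
eef_pos: [580.3, 1.2, 253.1]
tcp_rot: [3.133, 0.003, 1.49]
contact_force: [-0.9, 1.9, 1.6]
opening: 0.642
```

```bash
python3 st.py
```

```text
t12.70 p [580.3   1.2 253.1] yaw 85.36deg F [-0.9  1.9  1.6] T [0.479 0.318 0.063] j6 4.85deg e6 -0.504 op 0.642
```

{"api": "step_arm", "payload": {
  "commands": [
    [[-0.3,0,0],0.04,0.5]
  ]
}}

```text
clock: 12.82
eef_pos: [580.3, 1.2, 253.1]
tcp_rot: [3.133, 0.002, 1.45]
contact_force: [-0.7, 1.5, 1.9]
opening: 0.638
```

```bash
python3 st.py
```

```text
t12.82 p [580.3   1.2 253.1] yaw 83.08deg F [-0.7  1.5  1.9] T [0.49  0.304 0.059] j6 7.14deg e6 -0.505 op 0.638
```

{"api": "step_arm", "payload": {
  "commands": [
    [[-0.1,0,0],0.04,0.5]
  ]
}}

```text
clock: 12.95
eef_pos: [580.3, 1.2, 253.1]
tcp_rot: [3.132, 0.002, 1.41]
contact_force: [-0.8, -0.2, 1.9]
opening: 0.642
```

```bash
python3 st.py
```

```text
t12.95 p [580.3   1.2 253.1] yaw 80.80deg F [-0.8 -0.2  1.9] T [ 0.2    0.357 -0.003] j6 9.44deg e6 -0.512 op 0.642
```

{"api": "step_arm", "payload": {
  "commands": [
    [[-0.1,0,0],0.04,0.5]
  ]
}}

```text
clock: 13.08
eef_pos: [580.3, 1.2, 253.1]
tcp_rot: [3.132, 0.002, 1.37]
contact_force: [-0.9, -0.8, 2.2]
opening: 0.637
```

```bash
python3 st.py
```

```text
t13.07 p [580.3   1.2 253.1] yaw 78.51deg F [-0.9 -0.8  2.2] T [0.276 0.359 0.019] j6 11.74deg e6 -0.504 op 0.637
```

{"api": "step_arm", "payload": {
  "commands": [
    [[-0.1,0,0],0.04,0.5]
  ]
}}

```text
clock: 13.2
eef_pos: [580.3, 1.3, 253.1]
tcp_rot: [3.132, 0.002, 1.331]
contact_force: [-0.4, -0.3, 1.3]
opening: 0.635
```

```bash
python3 st.py
```

```text
t13.20 p [580.3   1.3 253.1] yaw 76.26deg F [-0.4 -0.3  1.3] T [0.371 0.51  0.653] j6 14.02deg e6 0.066 op 0.635
```

{"api": "step_arm", "payload": {
  "commands": [
    [[-0.1,0,0],0.04,0.5]
  ]
}}

```text
clock: 13.32
eef_pos: [580.3, 1.4, 253.1]
tcp_rot: [3.132, 0.002, 1.292]
contact_force: [-0.3, 1.1, 1.6]
opening: 0.637
```

```bash
python3 st.py
```

```text
t13.32 p [580.3   1.4 253.1] yaw 74.01deg F [-0.3  1.1  1.6] T [0.435 0.442 0.468] j6 16.31deg e6 -0.133 op 0.637
```

{"api": "step_arm", "payload": {
  "commands": [
    [[-0.1,0,0],0.04,0.5]
  ]
}}

```text
clock: 13.45
eef_pos: [580.3, 1.4, 253.1]
tcp_rot: [3.131, 0.002, 1.252]
contact_force: [-0.8, -1.1, 3.9]
opening: 0.637
```

```bash
python3 st.py
```

```text
t13.45 p [580.3   1.4 253.1] yaw 71.74deg F [-0.8 -1.1  3.9] T [0.121 0.373 0.038] j6 18.60deg e6 -0.450 op 0.637
```

{"api": "step_arm", "payload": {
  "commands": [
    [[-0.1,0,0],0.04,0.5]
  ]
}}

```text
clock: 13.58
eef_pos: [580.3, 1.4, 253.1]
tcp_rot: [3.131, 0.002, 1.212]
contact_force: [-1.3, 0.3, -1.3]
opening: 0.645
```

```bash
python3 st.py
```

```text
t13.57 p [580.3   1.4 253.1] yaw 69.45deg F [-1.3  0.3 -1.3] T [ 0.337  0.271 -0.112] j6 20.91deg e6 -0.726 op 0.645
```

{"api": "step_arm", "payload": {
  "commands": [
    [[-0.2,0,0],0.04,0.5]
  ]
}}

```text
clock: 13.7
eef_pos: [580.3, 1.4, 253.1]
tcp_rot: [3.131, 0.001, 1.172]
contact_force: [0.3, 1.7, -0.8]
opening: 0.638
```

```bash
python3 st.py
```

```text
t13.70 p [580.3   1.4 253.1] yaw 67.14deg F [ 0.3  1.7 -0.8] T [ 0.509  0.266 -0.082] j6 23.22deg e6 -0.638 op 0.638
```

{"api": "step_arm", "payload": {
  "commands": [
    [[-0.2,0,0],0.04,0.5]
  ]
}}

```text
clock: 13.82
eef_pos: [580.4, 1.4, 253.1]
tcp_rot: [3.131, 0.001, 1.132]
contact_force: [-0.7, 1.1, 1.1]
opening: 0.642
```

```bash
python3 st.py
```

```text
t13.82 p [580.4   1.4 253.1] yaw 64.84deg F [-0.7  1.1  1.1] T [0.339 0.301 0.056] j6 25.52deg e6 -0.492 op 0.642
```

{"api": "step_arm", "payload": {
  "commands": [
    [[-0.1,0,0],0.04,0.5]
  ]
}}

```text
clock: 13.95
eef_pos: [580.3, 1.4, 253.1]
tcp_rot: [3.13, 0.0, 1.092]
contact_force: [-1.0, -0.3, 1.9]
opening: 0.64
```

```bash
python3 st.py
```

```text
t13.95 p [580.3   1.4 253.1] yaw 62.56deg F [-1.  -0.3  1.9] T [0.247 0.42  0.171] j6 27.82deg e6 -0.420 op 0.640
```

{"api": "step_arm", "payload": {
  "commands": [
    [[-0.1,0,0],0.04,0.5]
  ]
}}

```text
clock: 14.08
eef_pos: [580.4, 1.5, 253.1]
tcp_rot: [3.13, 0.0, 1.053]
contact_force: [0.5, -0.6, 2.4]
opening: 0.64
```

```bash
python3 st.py
```

```text
t14.07 p [580.4   1.5 253.1] yaw 60.31deg F [ 0.5 -0.6  2.4] T [0.403 0.429 0.204] j6 30.10deg e6 -0.100 op 0.640
```

{"api": "step_arm", "payload": {
  "commands": [
    [[-0.1,0,0],0.04,0.5]
  ]
}}

```text
clock: 14.2
eef_pos: [580.3, 1.5, 253.1]
tcp_rot: [3.13, -0.0, 1.013]
contact_force: [-0.3, 0.1, 1.8]
opening: 0.637
```

```bash
python3 st.py
```

```text
t14.20 p [580.3   1.5 253.1] yaw 58.06deg F [-0.3  0.1  1.8] T [0.324 0.506 0.426] j6 32.38deg e6 -0.060 op 0.637
```

{"api": "step_arm", "payload": {
  "commands": [
    [[-0.1,0,0],0.04,0.5]
  ]
}}

```text
clock: 14.32
eef_pos: [580.4, 1.6, 253.1]
tcp_rot: [3.13, -0.0, 0.974]
contact_force: [-1.5, -0.2, 2.8]
opening: 0.643
```

```bash
python3 st.py
```

```text
t14.32 p [580.4   1.6 253.1] yaw 55.78deg F [-1.5 -0.2  2.8] T [ 0.093  0.369 -0.136] j6 34.68deg e6 -0.619 op 0.643
```

{"api": "step_arm", "payload": {
  "commands": [
    [[-0.1,0,0],0.04,0.5]
  ]
}}

```text
clock: 14.45
eef_pos: [580.3, 1.6, 253.1]
tcp_rot: [3.129, -0.001, 0.933]
contact_force: [-0.4, -0.3, -0.7]
opening: 0.639
```

```bash
python3 st.py
```

```text
t14.45 p [580.3   1.6 253.1] yaw 53.48deg F [-0.4 -0.3 -0.7] T [ 0.296  0.161 -0.04 ] j6 37.00deg e6 -0.555 op 0.639
```

{"api": "step_arm", "payload": {
  "commands": [
    [[-0.1,0,0],0.03,0.5]
  ]
}}

```text
clock: 14.58
eef_pos: [580.4, 1.6, 253.1]
tcp_rot: [3.129, -0.001, 0.903]
contact_force: [-1.1, -0.4, 1.6]
opening: 0.642
```

```bash
python3 st.py
```

```text
t14.57 p [580.4   1.6 253.1] yaw 51.73deg F [-1.1 -0.4  1.6] T [ 0.096  0.202 -0.355] j6 38.75deg e6 -0.652 op 0.642
```

{"api": "step_arm", "payload": {
  "commands": [
    [[0,0,0],0.03,0.5]
  ]
}}

```text
clock: 14.7
eef_pos: [580.4, 1.6, 253.1]
tcp_rot: [3.129, -0.002, 0.872]
contact_force: [-2.0, 0.0, 1.4]
opening: 0.639
```

```bash
python3 st.py
```

```text
t14.70 p [580.4   1.6 253.1] yaw 49.96deg F [-2.   0.   1.4] T [0.165 0.312 0.021] j6 40.53deg e6 -0.405 op 0.639
```

{"api": "step_arm", "payload": {
  "commands": [
    [[0,0,0],0.025,0.5]
  ]
}}

```text
clock: 14.82
eef_pos: [580.4, 1.6, 253.1]
tcp_rot: [3.129, -0.002, 0.846]
contact_force: [-0.2, 0.1, 0.2]
opening: 0.64
```

```bash
python3 st.py
```

```text
t14.82 p [580.4   1.6 253.1] yaw 48.48deg F [-0.2  0.1  0.2] T [ 0.213  0.295 -0.03 ] j6 42.03deg e6 -0.289 op 0.640
```

{"api": "step_arm", "payload": {
  "commands": [
    [[0,0,0],0.02,0.5],
    [[0,0,0],0,0.5],
    [[0,0,0],0,0.5]
  ]
}}

```text
clock: 15.2
eef_pos: [580.4, 1.6, 253.0]
tcp_rot: [3.129, -0.002, 0.825]
contact_force: [-0.5, 0.1, 1.1]
opening: 0.637
```

```bash
python3 st.py
```

```text
t15.20 p [580.4   1.6 253. ] yaw 47.27deg F [-0.5  0.1  1.1] T [ 0.25   0.255 -0.001] j6 43.24deg e6 -0.001 op 0.637
```

{"api": "step_arm", "payload": {
  "commands": [
    [[0,0,0],0,0.72],
    [[0,0,0],0,0.9],
    [[0,0,0],0,1],
    [[0,0,0],0,1],
    [[0,0,-20],0,1],
    [[0,0,-30],0,1],
    [[0,0,-30],0,1],
    [[0,0,0],0,1]
  ]
}}

```text
clock: 16.2
eef_pos: [579.7, 2.2, 334.8]
tcp_rot: [3.129, -0.002, 0.826]
contact_force: [0.0, -0.1, -0.2]
opening: 0.998
```

```bash
python3 st.py
```

```text
t16.20 p [579.7   2.2 334.8] yaw 47.33deg F [ 0.  -0.1 -0.2] T [ 0.064  0.055 -0.009] j6 43.16deg e6 -0.002 op 0.998
```

{"api": "step_arm", "payload": {
  "commands": [
    [[33,-46,0],0,0],
    [[32,-46,0],0,0],
    [[0,0,0],0,0],
    [[0,0,0],0,0],
    [[0,0,0],0,0]
  ]
}}

```text
clock: 16.82
eef_pos: [555.1, 113.5, 330.4]
tcp_rot: [3.13, 0.001, 0.824]
contact_force: [-0.4, 0.8, -0.4]
opening: 0.003
```

```bash
python3 st.py; cat > tip.py <<'E'
from h import *
from scipy.spatial.transform import Rotation as R
s=sense();print("tip",(s['eef_pos']+R.from_euler('xyz',s['tcp_rot']).apply([0,0,173])).round(1))
E
python3 tip.py; python3 -c "
from h import *
import cv2
cv2.imwrite('pics/w3.png',grab_frame('wrist'))"
```

```text
t16.82 p [555.1 113.5 330.4] yaw 47.20deg F [-0.4  0.8 -0.4] T [-0.014 -0.016 -0.017] j6 54.78deg e6 0.018 op 0.003
tip [556.6 112.  157.4]
```

View pics/w3.png

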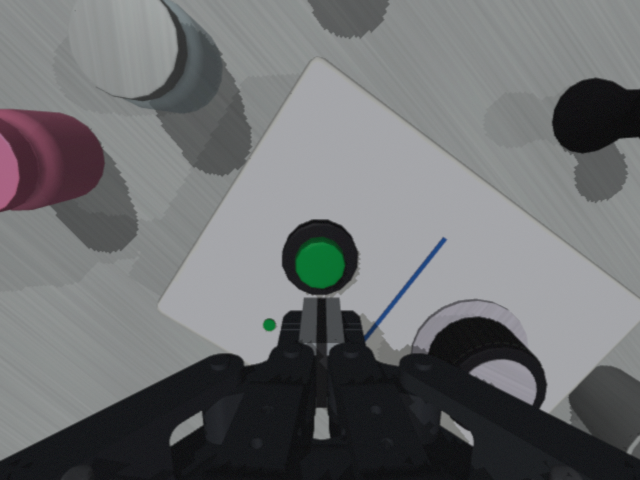

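```bash
python3 - <<'E'
from h import *
cm=camera_model("wrist");c=-np.array(cm["R"]).T@cm["t"];print(c)
for z in (78,84,90):
    p=ray(cm,(320,263),z);print(p,"dia",51/cm["fx"]*(cm["R"]@p+cm["t"])[2])
E
```

```text
[601.88440492 164.06661899 300.10106091]
[553.94491711 109.38252209  78.        ] dia 29.43086680196914
[555.23998938 110.85979815  84.        ] dia 28.635799907244323
[556.53506166 112.33707422  90.        ] dia 27.840733012519504
```

{"api": "step_arm", "payload": {
  "commands": [
    [[-1,0,25],0,0],
    [[0,0,25],0,0],
    [[0,0,8],0,0],
    [[0,0,0],0,0]
  ]
}}

```text
clock: 17.38
eef_pos: [556.3, 108.8, 271.6]
tcp_rot: [3.128, -0.0, 0.819]
contact_force: [0.5, 0.2, 0.4]
opening: -0.002
```

```bash
python3 st.py;python3 tip.py
```

```text
t17.38 p [556.3 108.8 271.6] yaw 46.91deg F [0.5 0.2 0.4] T [0.035 0.029 0.012] j6 54.71deg e6 0.001 op -0.002
tip [558.  107.3  98.6]
```

{"api": "step_arm", "payload": {
  "commands": [
    [[0,0,3],0,0]
  ]
}}

```text
clock: 17.5
eef_pos: [556.8, 108.6, 269.3]
tcp_rot: [3.128, -0.001, 0.818]
contact_force: [0.2, 0.4, 0.2]
opening: 0.001
```

{"api": "step_arm", "payload": {
  "commands": [
    [[0,0,2],0,0]
  ]
}}

```text
clock: 17.62
eef_pos: [557.1, 108.5, 267.8]
tcp_rot: [3.127, -0.002, 0.818]
contact_force: [-0.3, -0.9, 0.2]
opening: -0.001
```

{"api": "step_arm", "payload": {
  "commands": [
    [[0,0,2],0,0]
  ]
}}

```text
clock: 17.75
eef_pos: [557.3, 108.6, 266.2]
tcp_rot: [3.127, -0.003, 0.818]
contact_force: [0.1, 0.5, -0.1]
opening: 0.001
```

```bash
python3 st.py;python3 tip.py
```

```text
t17.75 p [557.3 108.6 266.2] yaw 46.89deg F [ 0.1  0.5 -0.1] T [0.015 0.052 0.049] j6 54.71deg e6 -0.001 op 0.001
tip [559.6 107.2  93.2]
```

{"api": "step_arm", "payload": {
  "commands": [
    [[0.4,-5.9,0],0,0],
    [[0,0,0],0,0]
  ]
}}

```text
clock: 18.0
eef_pos: [553.0, 113.3, 266.3]
tcp_rot: [3.126, -0.003, 0.818]
contact_force: [0.7, -0.6, -0.5]
opening: 0.002
```

```bash
python3 st.py;python3 tip.py
```

```text
t18.00 p [553.  113.3 266.3] yaw 46.89deg F [ 0.7 -0.6 -0.5] T [-0.001  0.011  0.005] j6 55.27deg e6 0.063 op 0.002
tip [555.3 111.9  93.3]
```

{"api": "step_arm", "payload": {
  "commands": [
    [[0,0,2],0,0]
  ]
}}

```text
clock: 18.12
eef_pos: [553.1, 113.4, 264.6]
tcp_rot: [3.126, -0.004, 0.819]
contact_force: [0.2, -1.7, 2.6]
opening: 0.004
```

{"api": "step_arm", "payload": {
  "commands": [
    [[0,0,2],0,0]
  ]
}}

```text
clock: 18.25
eef_pos: [553.1, 113.4, 262.6]
tcp_rot: [3.126, -0.004, 0.819]
contact_force: [-0.8, -0.7, 2.5]
opening: -0.003
```

{"api": "step_arm", "payload": {
  "commands": [
    [[0,0,2],0,0]
  ]
}}

```text
clock: 18.38
eef_pos: [553.2, 113.4, 260.6]
tcp_rot: [3.126, -0.004, 0.819]
contact_force: [-1.5, 0.4, 4.6]
opening: 0.001
```

{"api": "step_arm", "payload": {
  "commands": [
    [[0,0,2],0,0]
  ]
}}

```text
clock: 18.5
eef_pos: [553.3, 113.4, 259.1]
tcp_rot: [3.126, -0.004, 0.819]
contact_force: [-7.5, -2.0, 27.3]
opening: -0.004
```

```bash
python3 st.py;python3 tip.py
```

```text
t18.50 p [553.3 113.4 259.1] yaw 46.91deg F [-7.5 -2.  27.3] T [-0.196  1.35   0.027] j6 55.28deg e6 0.004 op -0.004
tip [555.7 112.   86.1]
```

{"api": "step_arm", "payload": {
  "commands": [
    [[0,0,0],0,0],
    [[0,0,0],0,0]
  ]
}}

```text
clock: 18.75
eef_pos: [553.2, 113.4, 259.6]
tcp_rot: [3.126, -0.004, 0.818]
contact_force: [-1.4, 0.2, 4.3]
opening: -0.002
```

{"api": "step_arm", "payload": {
  "commands": [
    [[0,0,-5],0,0],
    [[0,0,-20],0,0],
    [[0,0,-40],0,0],
    [[0,0,-40],0,0],
    [[0,0,-40],0,0],
    [[0,0,0],0,0],
    [[0,0,0],0,0]
  ]
}}

```text
clock: 19.62
eef_pos: [550.9, 114.4, 407.8]
tcp_rot: [3.128, -0.002, 0.818]
contact_force: [-0.0, 0.8, -0.2]
opening: 0.003
```

```bash
python3 st.py; python3 -c "
from h import *
import cv2
cv2.imwrite('pics/s2.png',grab_frame('side'))"
```

```text
t19.62 p [550.9 114.4 407.8] yaw 46.88deg F [-0.   0.8 -0.2] T [-0.052  0.028 -0.018] j6 55.16deg e6 -0.000 op 0.003
```

View pics/s2.png

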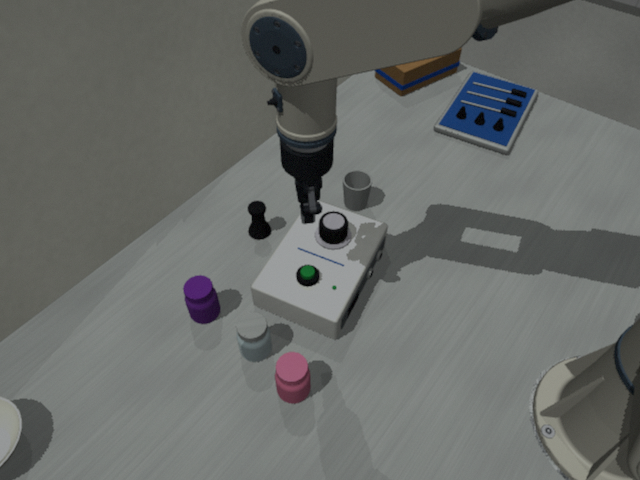

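The side view shows the jar (254,340), cup (357,190) and eyepiece (258,220) where they started. The dial (333,227) and button (307,273) are intact and the gripper is clear of everything, so I'm handing in.

```bash
python3 -c "
from rig import *
print(sign_off())"
```

```text
the job is handed in; nothing more can be done
None
```

The dial is resting in its fourth click up from the stop, the green button has been pressed and released, and the job was handed in at about 19.7 s of the 72 s allowed.

- **End stop:** I turned the dial anticlockwise and it crossed four clicks, at gripper yaw of about 52, 70, 94 and 110°. It then met a steady rise with no drop, starting near 130°, which I took to about 0.65 N m before backing off. That is above the 0.6 N m sure sign and below the 0.95 N m damage limit.
- **Four clicks clockwise:** The drops came at about 115, 97, 73 and 57°. I stopped at 47.3°, where the wrist moment read 0.00 N m, and released there. The dial had started four clicks up, and the gripper took hold at 45.6°, so the final position agrees with the start.
- **Button:** After the dial was set, I pressed it until the force jumped from under 5 N to 27 N at the bottom of its travel, about 6 mm down. I then held it for a quarter second and lifted clear.
- **Last checks:** The final side picture shows the jar, cup and eyepiece where they stood, with the gripper clear of everything. Contact force was near zero.
- **Not confirmed or in disagreement:**
  - No picture shows a lit lamp; I judged the press by force and travel alone.
  - The cameras disagreed by 3 to 5 mm on the dial and button positions. This caused no trouble at the grip or the press.
  - The gripper drifted about 1.5 mm sideways while turning, with side forces of about 2.5 N or less.

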